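Nest the V liner in the polarimeter bed

ROBOT

A 6-joint arm with a two-finger parallel gripper is mounted at the origin on the work surface. World frame = base frame: x ahead of the robot, y to its left, z up, the work surface at z = 0. Lengths are in m, angles in rad, forces in N, time in s.
With the tool pointing down it reaches from about 0.3 to 0.825 m from the base axis. Payload 5.4 kg.
Tool frame: the origin (TCP) lies at the very end of the fingers, on their centre line; the grasp point (between the pads) lies 19 mm behind it; z points along the fingers, x is the direction in which the jaws open and shut, and the axes are right-handed (so a half turn about z gives the same grasp; the last joint's range is limited). The gripper opens to 92 mm and grips with 3 to 60 N. Pads are 20 mm wide; open, the fingers measure 128 mm over their backs; the gripper's body (75 mm by 189 mm) begins 69 mm behind the grasp point.
Start: joints at [0.981, 0.158, 1.597, -0, 1.386, -0.21], TCP at [0.213, 0.534, 0.215] pointing down, gripper open.
Joint ranges: [-2.91, 2.91], [-0.94, 2.29], [0.18, 2.7], [-1.29, 4.43], [0.17, 2.64], [-3, 3]. Speed limits (rad/s): [2.57, 2.57, 3.14, 3.14, 3.14, 3.14].

INTERFACE

Orientations are given as a rotation vector (axis times angle).
In Python, from workcell import bot gives the robot as it stands. Calls block until the motion is done:
- bot.goto(position, orientation): joint-space move of the TCP to a pose.
- bot.line_to(position, rot=None, max_speed=0.15): straight line of the TCP; rot=None keeps the orientation; max_speed is the mean speed in m/s.
- bot.set_joints(angles): joint-space move.
- bot.set_gripper(opening, newtons=None): opening from 0.0 (shut) to 1.0 (fully open); newtons is the grip in N (None keeps the last); returns when the fingers have stopped.
- bot.hold(seconds).
- bot.inverse_kinematics(position, orientation): joint angles nearest the present ones, or None.
- bot.read_camera(name): name is "side" or "top" or "wrist"; returns a dict with "pixels" (384x512x3 uint8, blue, green, red), "fx", "fy", "cx", "cy" (pixels), "R" (3x3) and "t" (3): a world point X has camera coordinates R X + t. Camera axes: x right, y down, z forward; pixel columns grow to the right and rows downward; lengths in m; the calibration is good to about 2 mm. The wrist camera is an equidistant fisheye: a pixel r from the principal point sees the ray r / f radians off the axis. A picture is of the moment at which its call begins. There is no depth.
A pose or a line that the arm cannot do raises bot.MotionError and nothing moves.
- bot.job_done(): hands the job in, once; it reports no verdict.
Readings, each from a call of its own:
- bot.current_clock(): time.
- bot.current_joints(): joint angles.
- bot.current_joint_vel(): joint speeds.
- bot.current_effort(): joint torques, N m.
- bot.current_ee_pos(): TCP position.
- bot.current_tool_rot(): TCP orientation.
- bot.current_contact_force(): force on the tool from outside, world axes, zero at the start.
- bot.current_ft_torque(): the same for the moment, N m.
- bot.current_opening(): opening from 0.0 (shut) to 1.0 (fully open).
Only numpy, scipy, OpenCV 4.12 (cv2) and the standard library are available. Lean on these libraries where they do the work, as an engineer would, in place of code of your own. Each camera call takes 0.05 s, during which the arm holds its last target. There are 200 camera calls.

TASK

Pick up the loose blue angle-section liner and nest it in the aluminium V bed of the small optical bench, V inside V, open side up. The slot in the liner's corner must drop over the small brass key in the bottom of the bed, so that the liner lies fully home with both legs flat against the bed along its whole length; feel for it gently. Let go and leave it there; do not drop or ram it into the bed, and leave the jars, bottle and dish alone.

Things in the scene. Friction and masses are not known exactly. Their poses are not given: they have to be found in the camera images.
- liner: Loose blue 90 degree angle, 120 mm long, legs 60 wide, 8 thick. Origin: outer corner edge, mid-length; y along it. One leg fills x 0..8, z 0..60, the other z 0..8, x 0..60. A slot at mid-length (y -7.5..7.5) cuts through the corner, 18 up each leg. Starts with z leg upright (pinch it across its 8), x leg flat, pointing away from the robot. To fit the bed, lean the z leg 45 deg away from the x leg.
- bench: Fixed optical bench; place and yaw vary. Origin: on the worktop below the middle of the V bed; z up, y along the bed. White foot 130 mm wide (x), 14 mm high, y -195 to +125 mm; slim posts carry the bed. White lamp housing 85 mm wide, top 129 mm above the worktop, y -187 to -132 mm; a black eyepiece beyond it. The +y end is open.
- bed (a point): Point on the inner bottom line of the V bed, mid-length, 90 mm above the worktop; axes as bench. V channel open upward, y -110 to +110 mm; legs rise at 45 deg to -x and +x, 24 mm wide. In it a fixed brass key, 10 mm long (y): a V plate 5 mm thick, 14 mm up each leg; a liner resting on it is 7 mm too high. The key's place is not given: its centre is within 22 mm either way of this point.
- jar_a: White sample jar with red lid, 64 mm wide, 85 mm high; origin at the centre of its underside. Bystander.
- jar_b: Another such jar. Bystander.
- amber: Amber bottle with black cap, 52 mm wide, 100 mm high; origin at the centre of its underside. Bystander.
- dish: Low round glass dish, 84 mm wide, 16 mm high; origin at the centre of its underside. Bystander.
Things that resemble listed ones, but are neither listed nor needed, are in the scene too. Of the things that look like the liner, the smallest one is meant.

How it is judged:
On the way:
1. the liner is lifted well clear of the worktop (height (world z) of liner above 0.05 m), for 0.1 s.
At the end, for the whole second after the job is handed in: The liner lies at rest in the V bed, its slot over the key: its outer corner edge at mid-length within 2 mm of the bed's bottom line (sideways and in height) and within 27 mm of the bed's middle along it, parallel to the bed within 0.03 rad, both legs at 45 degrees within 0.05 rad (x of liner in the frame of bed between -0.002 and 0.002 m and z of liner in the frame of bed between -0.002 and 0.002 m and angle between the y axis of liner and the y axis of bench, either way round below 0.03 rad and angle between liner's own z axis and vertical between 0.735 and 0.835 rad and y of liner in the frame of bed between -0.027 and 0.027 m and linear speed of liner below 0.01 m/s and angular speed of liner below 0.1 rad/s); the robot touches nothing.
It fails at once if the liner is dropped or rammed into the bed (over 60 N) (contact force between liner and bench above 60 N).
It fails at once if a jar, the bottle or the dish is pushed more than 20 mm (distance of any of jar_a, jar_b, amber, dish from where it was at the start of the episode above 0.02 m).
It fails at once if a jar or the bottle is tipped (angle between any of jar_a, jar_b, amber, dish's own z axis and vertical above 0.3 rad).
It also fails if it takes over 54 s, if anything falls off the work surface, if the arm or the gripper's body presses on something with over 40 N, if the wrist force passes 120 N, or if a joint passes its speed limit or range.

## Working session

There is one attempt and no reset: what is moved stays moved. The work goes in short steps, each a Python script; the robot and the scene stay as the last script left them, time stands still between calls to the robot, and variables do not carry over. Pictures are saved under pics/ and viewed, about 8 in all and at most 12, crops included, and the job is handed in when it is done.

```bash
ls; mkdir -p pics; python3 - <<'E'
from workcell import bot
import cv2, numpy as np, pickle
d={}
for n in ["side","top","wrist"]:
    c=bot.read_camera(n); d[n]=c
    cv2.imwrite(f"pics/a_{n}.png",c["pixels"])
    print(n,c["fx"],c["cx"],c["cy"],np.round(c["R"],3).tolist(),np.round(c["t"],3))
pickle.dump(d,open("cams.pkl","wb"))
ims=[cv2.resize(d[n]["pixels"],None,fx=1.5,fy=1.5) for n in ["side","top"]]
for n,i in zip(["side","top"],ims): cv2.imwrite(f"pics/b_{n}.png",i)
print(bot.current_clock())
E
```

```text
pics
side 482.4279151587749 265.63679188252314 196.58338313061597 [[0.905, -0.424, -0.02], [-0.303, -0.613, -0.73], [0.297, 0.667, -0.683]] [-0.464  0.295  1.135]
top 403.2239278658426 254.53296656370128 191.5483365750942 [[-0.005, -1.0, 0.007], [-0.995, 0.004, -0.101], [0.101, -0.008, -0.995]] [0.113 0.555 1.203]
wrist 297.3186396354542 257.0674590354884 190.30679732527037 [[0.372, 0.928, -0.002], [0.893, -0.357, 0.273], [0.252, -0.103, -0.962]] [-0.573 -0.031  0.391]
0.15
```

View pics/b_top.png

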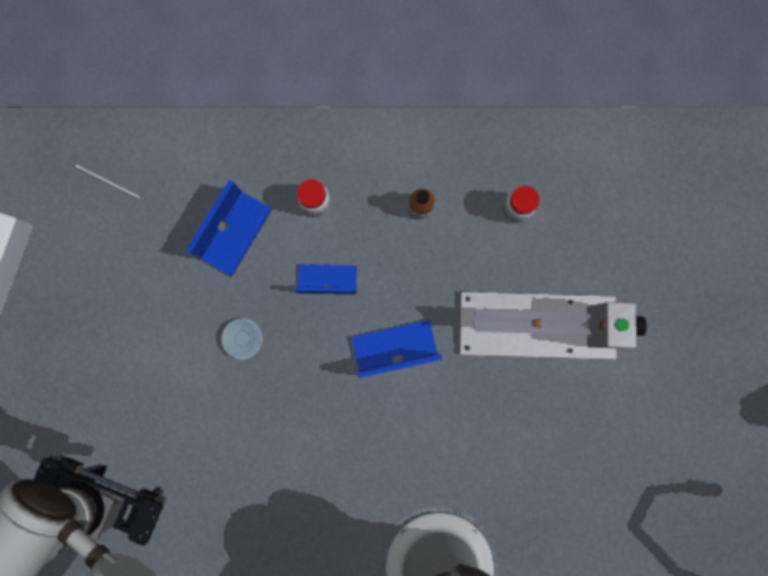

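View pics/b_side.png

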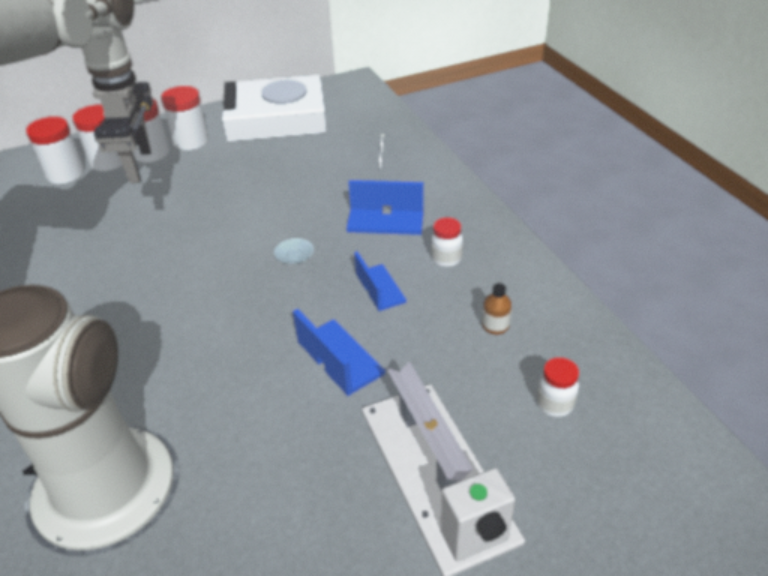

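The top view (1.5x) shows three blue angles: large (230,230), medium (397,348) and smallest (327,279), which is about 60 px or 120 mm long with its flat leg pointing away from the robot. The smallest fits. The bench bed runs from (473,320) to (600,323), with the brass key near (537,323) and the lamp at the right (-y). The side view agrees. I'll confirm with an enlarged crop and measure.

```bash
cat > h.py <<'E'
import numpy as np, cv2, pickle
def ray(c,u,v):
    d=np.array([(u-c["cx"])/c["fx"],(v-c["cy"])/c["fy"],1.]); R=np.array(c["R"]);t=np.array(c["t"])
    return -R.T@t, R.T@d
def onz(c,u,v,z):
    o,d=ray(c,u,v); return o+d*(z-o[2])/d[2]
def proj(c,X):
    p=np.array(c["R"])@X+np.array(c["t"]); return np.array([c["fx"]*p[0]/p[2]+c["cx"],c["fy"]*p[1]/p[2]+c["cy"]])
def tri(c1,p1,c2,p2):
    o1,d1=ray(c1,*p1);o2,d2=ray(c2,*p2)
    s=np.linalg.lstsq(np.c_[d1,-d2],o2-o1,rcond=None)[0]
    a,b=o1+s[0]*d1,o2+s[1]*d2; return (a+b)/2,np.linalg.norm(a-b)
E
python3 - <<'E'
from h import *
d=pickle.load(open("cams.pkl","rb"))
T,S=d["top"],d["side"]
for n,c in (("top",T),("side",S)):
    hsv=cv2.cvtColor(c["pixels"],cv2.COLOR_BGR2HSV)
    m=cv2.inRange(hsv,(105,150,40),(130,255,255))
    for k in cv2.findContours(m,0,1)[0]:
        if cv2.contourArea(k)>100:
            r=cv2.minAreaRect(k); print(n,"blue",cv2.contourArea(k),np.round(cv2.boxPoints(r),1).tolist())
    m=cv2.inRange(hsv,(10,100,60),(28,255,255))
    for k in cv2.findContours(m,0,1)[0]:
        if cv2.contourArea(k)>4:
            mm=cv2.moments(k); print(n,"brass",cv2.contourArea(k),round(mm["m10"]/mm["m00"],1),round(mm["m01"]/mm["m00"],1))
    m=cv2.inRange(hsv,(0,0,150),(180,60,255))
    for k in cv2.findContours(m,0,1)[0]:
        if cv2.contourArea(k)>600: print(n,"white",cv2.contourArea(k),np.round(cv2.boxPoints(cv2.minAreaRect(k)),1).tolist())
a=cv2.resize(T["pixels"][165:205,185:250],None,fx=6,fy=6,interpolation=2)
b=cv2.resize(S["pixels"][160:212,230:275],None,fx=6,fy=6,interpolation=2)
cc=cv2.resize(T["pixels"][190:245,300:432],None,fx=6,fy=6,interpolation=2)
W=np.zeros((240+12+0+330,800,3),np.uint8); 
W[:240,:390]=a; W[:312-60,400:400+270]=b[:252]; W[252:582,:792]=cc
cv2.imwrite("pics/c.png",W)
E
```

```text
top blue 1427.5 [[233.0, 224.39999389648438], [288.1000061035156, 211.89999389648438], [294.29998779296875, 239.1999969482422], [239.10000610351562, 251.60000610351562]]
top blue 670.5 [[195.89999389648438, 194.1999969482422], [196.5, 175.8000030517578], [237.5, 177.0], [236.89999389648438, 195.39999389648438]]
top blue 1784.5 [[123.30000305175781, 166.60000610351562], [151.6999969482422, 119.19999694824219], [181.6999969482422, 137.1999969482422], [153.3000030517578, 184.60000610351562]]
top brass 8.0 358.0 215.0
top brass 96.5 281.1 135.7
top white 1141.5 [[306.0, 235.1999969482422], [307.5, 217.5], [411.0, 226.1999969482422], [409.5, 243.89999389648438]]
top white 1027.5 [[305.5, 220.0], [308.70001220703125, 188.0], [426.0, 199.6999969482422], [422.79998779296875, 231.6999969482422]]
side blue 1346.5 [[188.39999389648438, 214.89999389648438], [208.60000610351562, 196.3000030517578], [255.39999389648438, 247.0], [235.1999969482422, 265.6000061035156]]
side blue 416.0 [[233.0, 171.1999969482422], [248.60000610351562, 162.5], [269.70001220703125, 200.0], [254.10000610351562, 208.8000030517578]]
side blue 1507.5 [[231.8000030517578, 153.5], [233.0, 120.0999984741211], [281.70001220703125, 121.80000305175781], [280.5, 155.1999969482422]]
side brass 7.5 287.4 282.8
side brass 161.5 331.5 203.4
side brass 4.5 291.2 54.5
side brass 2061.5 418.3 79.3
side white 6149.0 [[-5.599999904632568, 288.5], [106.19999694824219, 267.1000061035156], [122.9000015258789, 354.5], [11.0, 375.8999938964844]]
side white 2617.0 [[-3.700000047683716, 285.20001220703125], [2.5, 206.60000610351562], [59.099998474121094, 211.10000610351562], [52.79999923706055, 289.70001220703125]]
side white 4331.5 [[-12.5, 38.20000076293945], [62.900001525878906, 27.899999618530273], [75.5, 119.69999694824219], [0.0, 130.0]]
side white 149290.5 [[18.0, 383.0], [18.0, 0.0], [511.0, 0.0], [511.0, 383.0]]
```

View pics/c.png

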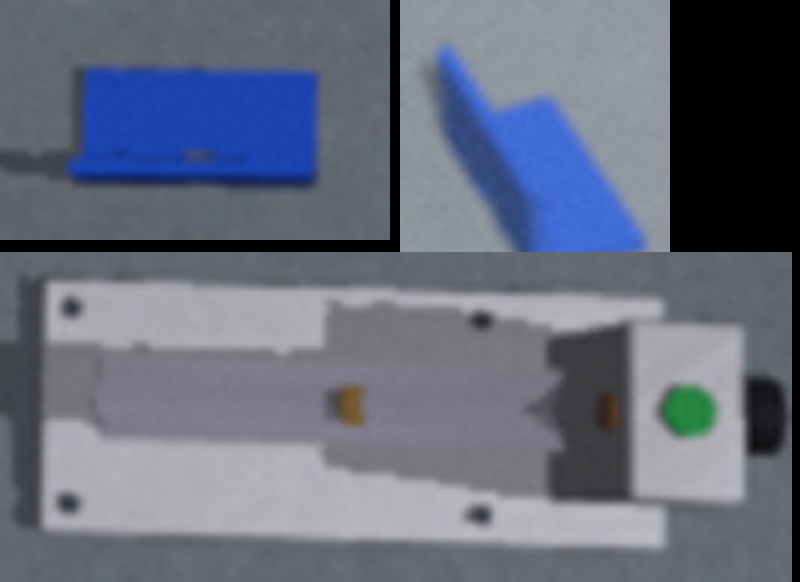

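The crop confirms the small angle: slot at top px (218,190), upright leg along row ~194, flat leg pointing to +x. The bed and key are clear, with the key at px (358,217.5). Next I compute positions.

```bash
python3 - <<'E'
from h import *
d=pickle.load(open("cams.pkl","rb")); T,S=d["top"],d["side"]
np.set_printoptions(precision=4,suppress=True)
L=lambda x,y:(185+x/6-.4,165+y/6-.4); B=lambda x,y:(300+x/6-.4,190+(y-252)/6-.4)
print("liner top edge outer L,R",onz(T,*L(70,177),.06),onz(T,*L(316,183),.06))
print("liner top edge inner L,R",onz(T,*L(70,160),.06),onz(T,*L(316,165),.06))
print("liner x leg far L,R",onz(T,*L(83,68),.008),onz(T,*L(317,72),.008))
print("slot",onz(T,*L(200,153),.008))
f=[onz(T,*B(*p),.014) for p in((44,281),(40,530),(664,298),(664,547))]
for x in f: print("foot",x)
ax=((f[0]-f[2])+(f[1]-f[3]))/2; ax/=np.linalg.norm(ax); print("foot widths",np.linalg.norm(f[0]-f[1]),np.linalg.norm(f[2]-f[3]),"len",np.linalg.norm(f[0]-f[2]),"axis",ax, "yaw",np.arctan2(-ax[0],ax[1]))
c=(f[0]+f[1])/2-ax*.125; print("bed origin from foot",c)
h=.090+.024*.7071
b=[onz(T,*B(*p),h) for p in((102,357),(102,437),(560,370),(560,450))]
for x in b: print("bed",x)
a2=((b[0]-b[2])+(b[1]-b[3]))/2;print("len",np.linalg.norm(a2),"w",np.linalg.norm(b[0]-b[1]),"yaw",np.arctan2(-a2[0],a2[1]),"mid",sum(b)/4)
k=onz(T,*B(351,404),.097+.003);print("key top",k, "along",(k-c)@ax)
print("key tri",tri(T,B(351,404),S,(287.4,282.8)))
print("side liner leg top far end tri",tri(T,L(72,167),S,(230+45/6,160+48/6)))
# jar tops, dish
for n,p,z in(("jar",(312,190),.085),("jar",(525,198),.085),("amber",(423,197),.1),("dish",(242,339),.01)): print(n,onz(T,p[0]/1.5,p[1]/1.5,z))
E
```

```text
liner top edge outer L,R [0.5451 0.2835 0.06  ] [0.5415 0.1619 0.06  ]
liner top edge inner L,R [0.5535 0.2836 0.06  ] [0.5505 0.1619 0.06  ]
liner x leg far L,R [0.6068 0.2844 0.008 ] [0.6042 0.1632 0.008 ]
slot [0.5622 0.2237 0.008 ]
foot [ 0.5469 -0.0514  0.014 ]
foot [ 0.4196 -0.0471  0.014 ]
foot [ 0.5366 -0.3709  0.014 ]
foot [ 0.4093 -0.3653  0.014 ]
foot widths 0.1273908565092439 0.12749270665647408 len 0.3196524498168062 axis [0.0322 0.9995 0.    ] yaw -0.032233872290516996
bed origin from foot [ 0.4792 -0.1742  0.014 ]
bed [ 0.5018 -0.0654  0.107 ]
bed [ 0.464  -0.0647  0.107 ]
bed [ 0.4946 -0.283   0.107 ]
bed [ 0.4567 -0.2815  0.107 ]
len 0.21733150727897596 w 0.03787627238950187 yaw -0.03326694793071673 mid [ 0.4793 -0.1737  0.107 ]
key top [ 0.4793 -0.1849  0.1   ] along -0.010747748858007786
key tri (array([ 0.4803, -0.1865,  0.0951]), np.float64(0.0016777925293295626))
side liner leg top far end tri (array([0.5515, 0.2829, 0.0556]), np.float64(0.002058355569586722))
jar [0.7427 0.2473 0.085 ]
jar [ 0.7252 -0.1726  0.085 ]
amber [0.724  0.0299 0.1   ]
dish [0.4522 0.3964 0.01  ]
```

```bash
cat >> h.py <<'E'
from scipy.spatial.transform import Rotation as Ro
SGN=1
def tool(yaw,lean,sgn=SGN):
    return Ro.from_euler('z',yaw)*Ro.from_euler('y',-lean)*Ro.from_matrix(np.array([[sgn,0,0],[0,-sgn,0],[0,0,-1.]]))
def tcp(corner,yaw,lean,hz=.034,dy=0):   # TCP for liner origin at corner
    return np.asarray(corner)+(Ro.from_euler('z',yaw)*Ro.from_euler('y',-lean)).apply([.004,dy,hz])
E
python3 - <<'E'
from h import *
from workcell import bot
np.set_printoptions(precision=3,suppress=True)
print(bot.current_tool_rot(), Ro.from_rotvec(bot.current_tool_rot()).as_matrix())
for s in(1,-1):
    for n,c,y,l in(("above",(.5437,.2235,.12),-.028,0),("grasp",(.5437,.2235,0),-.028,0),("lift",(.5437,.2235,.2),-.028,0),("tilt",(.5437,.2235,.2),-.028,np.pi/4),("over",(.479,-.185,.2),-.0325,np.pi/4),("bed",(.479,-.185,.09),-.0325,np.pi/4)):
        q=bot.inverse_kinematics(tcp(c,y,l),tool(y,l,s).as_rotvec()); print(s,n,None if q is None else np.array(q))
E
```

```text
[ 2.6    1.762 -0.002] [[ 0.371  0.929 -0.001]
 [ 0.929 -0.371 -0.001]
 [-0.001 -0.    -1.   ]]
1 above [0.183 0.252 1.612 0.    1.278 0.211]
1 grasp [0.183 0.402 1.683 0.    1.056 0.211]
1 lift [0.183 0.188 1.525 0.    1.429 0.211]
1 tilt [ 0.337 -0.325  2.216 -0.5    0.555  0.698]
1 over [-1.081 -0.655  2.425  0.777  1.064 -1.333]
1 bed [-1.081 -0.423  2.527  0.96   0.845 -1.646]
-1 above [ 0.183  0.252  1.612  0.     1.278 -2.93 ]
-1 grasp [ 0.183  0.402  1.683  0.     1.056 -2.93 ]
-1 lift [ 0.183  0.188  1.525  0.     1.429 -2.93 ]
-1 tilt [ 0.337 -0.325  2.216 -0.5    0.555 -2.443]
-1 over [-1.081 -0.655  2.425  0.777  1.064  1.809]
-1 bed [-1.081 -0.423  2.527  0.96   0.845  1.496]
```

```bash
python3 - <<'E'
from h import *
from workcell import bot
np.set_printoptions(precision=4,suppress=True)
y=-.028;c=np.array((.5437,.2235,0));r=tool(y,0).as_rotvec()
bot.set_gripper(.5,30)
bot.goto(tcp(c+[0,0,.12],y,0),r)
cam=bot.read_camera("wrist"); cv2.imwrite("pics/w1.png",cam["pixels"])
bot.line_to(tcp(c,y,0),r,.12)
print(bot.current_ee_pos(),bot.current_contact_force())
bot.set_gripper(0,30)
print("opening mm",bot.current_opening()*92,bot.current_contact_force(),bot.current_clock())
bot.line_to(tcp(c+[0,0,.10],y,0),r,.15)
t=bot.read_camera("top");s=bot.read_camera("side");w=bot.read_camera("wrist")
pickle.dump(dict(top=t,side=s,wrist=w),open("cams2.pkl","wb"))
print(bot.current_opening()*92,bot.current_contact_force(),bot.current_ft_torque(),bot.current_clock())
W=np.hstack([cv2.resize(t["pixels"][130:230,150:283],(399,300)),cv2.resize(w["pixels"],(400,300))])
cv2.imwrite("pics/d.png",W)
E
```

```text
[0.5485 0.2236 0.035 ] [-1.0295  0.1817  0.3983]
opening mm 7.647718946803497 [0.2385 0.0752 0.5375] 4.5
8.052638773421888 [ 0.1403  0.7277 -2.3087] [-0.1     0.0386 -0.0788] 5.4667
```

View pics/d.png

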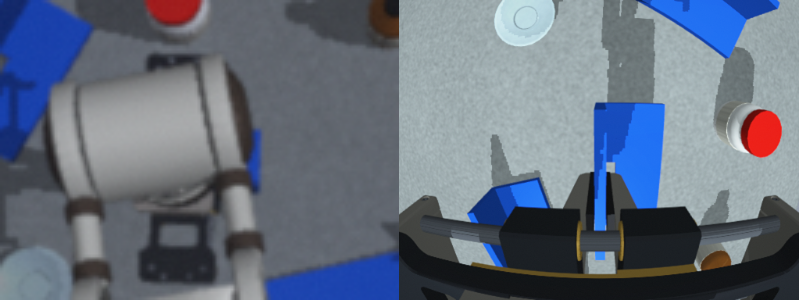

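The liner is held: opening 8.05 mm, about 2.7 N of weight, slot visible in the wrist view. Next: lift higher and move tilted over the bed.

```bash
python3 - <<'E'
from h import *
from workcell import bot
np.set_printoptions(precision=4,suppress=True)
y=-.028
bot.line_to(tcp([.5437,.2235,.26],y,0),None,.25)
q0=np.array(bot.current_joints())
Y=-.0325
q1=bot.inverse_kinematics(tcp([.479,-.186,.24],Y,np.pi/4),tool(Y,np.pi/4).as_rotvec()); print(np.array(q1))
for k in (.33,.66,1):
    bot.set_joints(list(q0+(np.array(q1)-q0)*k)); print(bot.current_ee_pos(),bot.current_clock())
bot.line_to(tcp([.479,-.186,.14],Y,np.pi/4),tool(Y,np.pi/4).as_rotvec(),.15)
bot.hold(.3)
print(bot.current_ee_pos()-tcp([.479,-.186,.14],Y,np.pi/4),bot.current_joints(),bot.current_contact_force(),bot.current_opening()*92,bot.current_clock())
t=bot.read_camera("top");s=bot.read_camera("side");w=bot.read_camera("wrist")
pickle.dump(dict(top=t,side=s,wrist=w),open("cams3.pkl","wb"))
a=cv2.resize(s["pixels"][170:345,200:400],None,fx=2,fy=2,interpolation=2);b=cv2.resize(w["pixels"],(399,300))
W=np.zeros((350,800,3),np.uint8);W[:350,:400]=a;W[:300,401:]=b
cv2.imwrite("pics/e.png",W)
E
```

```text
[-1.0829 -0.6935  2.3657  0.743   1.1359 -1.2589]
[0.5358 0.0743 0.2922] 6.9167
[ 0.5071 -0.053   0.2865] 7.5083
[ 0.4587 -0.1843  0.2679] 8.125
[ 0.0002 -0.0004  0.0008] [-1.0828 -0.551   2.4901  0.8562  0.9479 -1.4817] [-0.0493  0.2925 -0.45  ] 7.9059694641724665 9.2417
```

View pics/e.png

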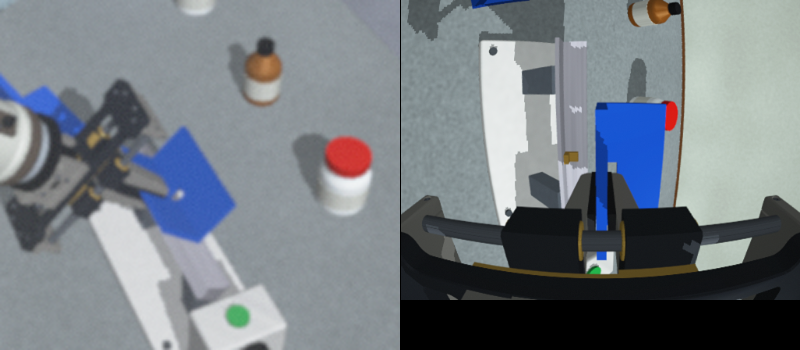

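The side and wrist views show the liner leaning 45° over the bed with its open side up. Slot and key are visible, and the liner overhangs the key region as intended. Next: a gentle, guarded descent.

```bash
cat >> h.py <<'E'
Y=-.0325; LN=np.pi/4; HZ=.035
AX=np.array([.0325,.9995,0]); 
def mv(bot,c,v=.03):
    bot.line_to(tcp(c,Y,LN,HZ),tool(Y,LN).as_rotvec(),v)
def corner(bot):
    R=Ro.from_rotvec(bot.current_tool_rot())*Ro.from_matrix(np.diag([1,-1,-1.]))
    return np.array(bot.current_ee_pos())-R.apply([.004,0,HZ])
def F(bot,n=4):
    f=[]
    for _ in range(n): bot.hold(.02); f.append(bot.current_contact_force())
    return np.mean(f,0)
E
python3 - <<'E'
from h import *
from workcell import bot
np.set_printoptions(precision=4,suppress=True)
t0=bot.current_clock()
c=np.array([.4792,-.186,.115]); mv(bot,c,.06); bot.hold(.2)
f0=F(bot,8); np.save("f0.npy",f0); print("f0",f0,corner(bot)-c,bot.current_clock()-t0)
for z in list(np.arange(.106,.0885,-.001)):
    c[2]=z; mv(bot,c,.03); f=F(bot)-f0
    print(round(z,4),corner(bot),f,np.round(bot.current_ft_torque(),2))
    if np.linalg.norm(f)>5: break
print(bot.current_clock())
np.save("c.npy",c)
E
```

```text
f0 [ 0.0341  0.2452 -1.2612] [ 0.0001 -0.0002  0.0003] 0.8916000000000004
0.106 [ 0.4792 -0.186   0.1059] [-0.1029 -0.6157 -0.0962] [-0.05  0.59  0.01]
0.105 [ 0.4792 -0.186   0.1051] [-0.3777 -0.3125  0.4581] [-0.06  0.57  0.03]
0.104 [ 0.4792 -0.186   0.104 ] [-0.2071 -0.0203 -0.2985] [-0.12  0.6   0.  ]
0.103 [ 0.4792 -0.1859  0.1029] [ 0.2885 -0.0909 -0.2667] [-0.04  0.59 -0.03]
0.102 [ 0.4792 -0.186   0.1019] [-0.1015 -0.7372  0.5345] [-0.03  0.6   0.  ]
0.101 [ 0.4792 -0.186   0.1009] [ 0.2091 -0.4585 -0.1386] [-0.03  0.58  0.01]
0.1 [ 0.4792 -0.186   0.0999] [-0.6662 -0.3325  0.0724] [-0.04  0.55  0.  ]
0.099 [ 0.4792 -0.186   0.099 ] [-0.0838 -0.304  -0.2135] [-0.01  0.55  0.03]
0.098 [ 0.4792 -0.186   0.098 ] [ 0.2218 -0.3355 -0.0912] [-0.08  0.56 -0.03]
0.097 [ 0.4792 -0.186   0.0969] [ 0.1117 -0.197   0.2089] [-0.04  0.56 -0.01]
0.096 [ 0.4792 -0.186   0.096 ] [-0.2643  0.0604  0.0929] [-0.1   0.61  0.04]
0.095 [ 0.4792 -0.186   0.095 ] [ 0.2663 -0.2151  0.3942] [-0.05  0.55  0.05]
0.094 [ 0.4792 -0.186   0.094 ] [ 0.1177 -0.7027  0.2868] [-0.05  0.61  0.01]
0.093 [ 0.4792 -0.186   0.093 ] [ 0.0138 -0.2216  0.104 ] [-0.09  0.59 -0.02]
0.092 [ 0.4792 -0.186   0.0919] [ 0.2617 -0.5569  0.1822] [ 0.02  0.64 -0.09]
0.091 [ 0.4792 -0.186   0.091 ] [ 0.0109  0.1549 -0.1073] [-0.02  0.54  0.01]
0.09 [ 0.4793 -0.1861  0.0902] [ 1.3616 -0.4807  0.5178] [-0.03  0.35 -0.05]
0.089 [ 0.4797 -0.1863  0.0897] [ 5.4647 -0.6147  2.1053] [-0.05 -0.48  0.  ]
16.1833
```

It went below the key's 97 mm resting height with no contact, so the slot is over the key. Contact now comes on the -x bed leg at z≈0.090. I'll centre sideways by force, then check the play along y.

```bash
python3 - <<'E'
from h import *
from workcell import bot
np.set_printoptions(precision=4,suppress=True)
f0=np.load("f0.npy"); c=np.load("c.npy")
for i in range(10):
    f=F(bot)-f0; print(c,corner(bot),f)
    if abs(f[0])<1.2 and f[2]>2.5: break
    c=c+[np.clip(f[0]*.00012,-.0005,.0005),0,-.0003 if f[2]<3 else 0]
    mv(bot,c,.02)
for s in(1,-1):
    for k in range(1,6):
        d=c+AX*s*k*.001; mv(bot,d,.02); f=F(bot)-f0; print("y",s*k,corner(bot),f)
        if abs(f[1])>4: break
    mv(bot,c,.02)
np.save("c.npy",c); print(bot.current_clock())
E
```

```text
[ 0.4792 -0.186   0.089 ] [ 0.4797 -0.1864  0.0898] [ 5.562  -0.8915  2.12  ]
[ 0.4797 -0.186   0.0887] [ 0.4801 -0.1865  0.0894] [ 5.2093 -1.1603  3.842 ]
[ 0.4802 -0.186   0.0887] [ 0.4802 -0.1864  0.0892] [-8.7345  2.0628 13.0795]
[ 0.4797 -0.186   0.0887] [ 0.4801 -0.1864  0.0894] [ 1.6847 -0.0124  7.319 ]
[ 0.4799 -0.186   0.0887] [ 0.4802 -0.1864  0.0892] [ 1.4921 -0.1461  7.203 ]
[ 0.4801 -0.186   0.0887] [ 0.4802 -0.1864  0.0893] [-4.6461  1.3514 11.3549]
[ 0.4796 -0.186   0.0887] [ 0.48   -0.1864  0.0894] [ 4.772  -0.6709  5.9877]
[ 0.4801 -0.186   0.0887] [ 0.4802 -0.1863  0.0892] [-4.5219  1.26   11.8763]
[ 0.4796 -0.186   0.0887] [ 0.48   -0.1864  0.0894] [4.9401 0.0361 6.2633]
[ 0.4801 -0.186   0.0887] [ 0.4802 -0.1864  0.0893] [-4.7037  1.2932 11.8783]
y 1 [ 0.48   -0.1862  0.0895] [ 5.9603 -1.9468  4.6501]
y 2 [ 0.48   -0.1856  0.0895] [ 5.0164 -3.3054  4.4669]
y 3 [ 0.48   -0.1848  0.0895] [ 4.6996 -3.2613  4.5659]
y 4 [ 0.48   -0.1839  0.0896] [ 4.1907 -3.9056  4.3339]
y 5 [ 0.4799 -0.1838  0.0896] [ 7.1148 -6.1154  1.6957]
y -1 [ 0.4802 -0.1844  0.0893] [-5.7401 10.5989 18.8457]
21.9
```

Seated: both bed legs carry load, the corner is at z≈0.0893, and the key stops motion at +y. Next: unload, release gently, retreat along the tool axis and look.

```bash
python3 - <<'E'
from h import *
from workcell import bot
np.set_printoptions(precision=4,suppress=True)
f0=np.load("f0.npy"); c=np.array([.4800,-.1855,.0890])
mv(bot,c,.02); bot.hold(.2); print(corner(bot),F(bot)-f0)
bot.set_gripper(0,6); print("light grip",corner(bot),F(bot)-f0)
bot.set_gripper(.2); print("open",corner(bot),F(bot)-f0,bot.current_opening()*92)
p=np.array(bot.current_ee_pos()); z=tool(Y,LN).apply([0,0,1])
bot.line_to(p-z*.02,None,.04); print(F(bot)-f0)
bot.line_to(p-z*.10,None,.12)
bot.goto(p-z*.10+np.array([-.02,.0,.12]),tool(Y,LN).as_rotvec())
print(bot.current_clock())
t=bot.read_camera("top");s=bot.read_camera("side");w=bot.read_camera("wrist")
pickle.dump(dict(top=t,side=s,wrist=w),open("cams4.pkl","wb"))
W=np.zeros((590,800,3),np.uint8)
W[:330,:792]=cv2.resize(t["pixels"][190:245,300:432],None,fx=6,fy=6,interpolation=2)
W[332:590,:396]=cv2.resize(s["pixels"][232:318,238:370],(396,258),interpolation=2)
W[332:590,400:744]=cv2.resize(w["pixels"],(344,258))
cv2.imwrite("pics/f.png",W)
E
```

```text
[ 0.4802 -0.1844  0.0893] [-2.1824  4.3029 11.4047]
light grip [ 0.4802 -0.1845  0.0892] [-0.6085  3.5513 10.6936]
open [ 0.4794 -0.185   0.088 ] [-0.095  -0.1764  1.3536] 18.167927125226594
[ 0.0815 -0.2877  0.8531]Traceback (most recent call last):
  File "<stdin>", line 11, in <module>
workcell.MotionError: the arm cannot take that pose within its joint ranges
```

```bash
python3 - <<'E'
from h import *
from workcell import bot
np.set_printoptions(precision=4,suppress=True)
z=tool(Y,LN).apply([0,0,1]); p=np.array(bot.current_ee_pos())
bot.line_to(p-z*.03,None,.08)
p=np.array(bot.current_ee_pos()); 
for d in([0,0,.12],[0.02,0,.08],[.04,0,.05]):
    try: bot.line_to(p+d,None,.15); break
    except bot.MotionError: print("no",d)
q=bot.inverse_kinematics([.40,.15,.35],tool(0,0).as_rotvec()); print(q)
if q is not None: bot.set_joints(q)
print(bot.current_ee_pos(),bot.current_clock())
t=bot.read_camera("top");s=bot.read_camera("side");w=bot.read_camera("wrist")
pickle.dump(dict(top=t,side=s,wrist=w),open("cams4.pkl","wb"))
W=np.zeros((590,800,3),np.uint8)
W[:330,:792]=cv2.resize(t["pixels"][190:245,300:432],None,fx=6,fy=6,interpolation=2)
W[332:590,:396]=cv2.resize(s["pixels"][232:318,238:370],(396,258),interpolation=2)
W[332:590,400:744]=cv2.resize(w["pixels"],(344,258))
cv2.imwrite("pics/f.png",W)
E
```

```text
Traceback (most recent call last):
workcell.MotionError: the arm cannot follow that straight line within its joint ranges
```

```bash
python3 - <<'E'
from h import *
from workcell import bot
np.set_printoptions(precision=3,suppress=True)
p=np.array(bot.current_ee_pos()); print(p,np.array(bot.current_joints()),bot.current_clock())
r=tool(Y,LN).as_rotvec(); z=tool(Y,LN).apply([0,0,1])
for d in (-z*.01,-z*.015,-z*.02,[0,0,.025],[0,0,.05],[0,0,.1],[0,0,.15]):
    q=bot.inverse_kinematics(p+d,r); print(np.array(d),None if q is None else np.array(q))
for a in(.4,.6):
    q=bot.inverse_kinematics(p+[0,0,.1],tool(Y,a).as_rotvec()); print(a,None if q is None else np.array(q))
E
```

```text
[ 0.387 -0.182  0.186] [-1.362 -0.901  2.619  0.794  1.297 -1.504] 24.65
[-0.007  0.     0.007] None
[-0.011  0.     0.011] None
[-0.014  0.     0.014] None
[0.    0.    0.025] [-1.362 -0.933  2.583  0.782  1.344 -1.455]
[0.   0.   0.05] None
[0.  0.  0.1] None
[0.   0.   0.15] None
0.4 [-0.985 -0.631  2.161  0.329  1.382 -0.978]
0.6 [-1.168 -0.807  2.311  0.548  1.388 -1.168]
```

The 100 mm retreat had in fact succeeded and the gripper is already clear of the liner. I'll swing upright and up, then look.

```bash
python3 - <<'E'
from h import *
from workcell import bot
np.set_printoptions(precision=3,suppress=True)
p=np.array(bot.current_ee_pos())
bot.goto(p+[0,0,.1],tool(Y,.5).as_rotvec())
bot.goto([.36,.12,.35],tool(0,0).as_rotvec())
print(bot.current_ee_pos(),bot.current_clock())
t=bot.read_camera("top");s=bot.read_camera("side");w=bot.read_camera("wrist")
pickle.dump(dict(top=t,side=s,wrist=w),open("cams4.pkl","wb"))
W=np.zeros((590,800,3),np.uint8)
W[:330,:792]=cv2.resize(t["pixels"][190:245,300:432],None,fx=6,fy=6,interpolation=2)
W[332:590,:396]=cv2.resize(s["pixels"][232:318,238:370],(396,258),interpolation=2)
W[332:590,400:744]=cv2.resize(w["pixels"],(344,258))
cv2.imwrite("pics/f.png",W)
E
```

```text
[0.36  0.119 0.349] 26.3333
```

View pics/f.png

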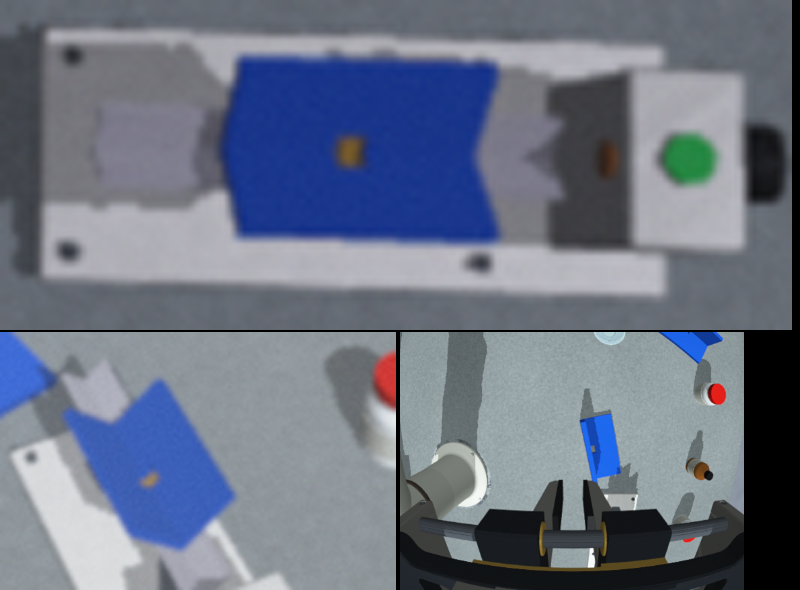

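The top view shows the blue liner symmetric in the bed with the brass key visible in its slot at (350,151). The side view agrees. Next: a numeric check.

```bash
python3 - <<'E'
from h import *
d=pickle.load(open("cams4.pkl","rb")); T,S=d["top"],d["side"]
np.set_printoptions(precision=4,suppress=True)
B=lambda x,y:(300+x/6-.4,190+y/6-.4); s=lambda x,y:(238+x/3-.3,232+(y-332)/3-.3)
h=.1324
P=[onz(T,*B(*p),h) for p in((238,57),(236,238),(498,65),(498,242))]
for p in P: print(p)
print("mid",sum(P)/4,"w",P[0][0]-P[1][0],P[2][0]-P[3][0],"len",P[0][1]-P[2][1],"yaw",np.arctan2(-(P[0]+P[1]-P[2]-P[3])[0],(P[0]+P[1]-P[2]-P[3])[1]))
for a,b in(((238,57),(160,379)),((498,65),(234,495)),((236,238),(66,411))): print("tri",*tri(T,B(*a),S,s(*b)))
o=pickle.load(open("cams.pkl","rb"))["top"]
for n,c in(("old",o),("new",T)):
    m=cv2.inRange(cv2.cvtColor(c["pixels"],cv2.COLOR_BGR2HSV),(0,180,90),(6,255,255))|cv2.inRange(cv2.cvtColor(c["pixels"],cv2.COLOR_BGR2HSV),(174,180,90),(180,255,255))
    print(n,[np.round(cv2.minEnclosingCircle(k)[0],1) for k in cv2.findContours(m,0,1)[0] if cv2.contourArea(k)>100])
E
```

```text
[ 0.5223 -0.1251  0.1324]
[ 0.4385 -0.1219  0.1324]
[ 0.518  -0.2461  0.1324]
[ 0.436  -0.2431  0.1324]
mid [ 0.4787 -0.1841  0.1324] w 0.0837842999529066 0.08195612658630036 len 0.12104044280529516 yaw -0.027935249747133194
tri [ 0.5219 -0.125   0.132 ] 0.000837276160625181
tri [ 0.5182 -0.246   0.1332] 0.0005039609845478671
tri [ 0.4406 -0.1225  0.1333] 0.0043597254759204325
old [array([349.7, 132.8]), array([207.1, 128.5])]
new [array([349.7, 132.8]), array([207.3, 128.3])]
```

```bash
python3 - <<'E'
from workcell import bot
bot.hold(.3); print(bot.current_contact_force(),bot.current_clock()); bot.job_done()
E
```

```text
[-0.38507434 -0.98667152 -0.33791383] 26.7833
the job is handed in; nothing more can be done
```

The liner is in the V bed with its slot over the brass key, released, and the job was handed in at 26.8 s of the 54 s allowed. The interface reports no verdict, so this rests on my own checks.

I gripped the smallest blue angle by its upright leg, leaned it 45° and lowered it in 1 mm steps. The slot went over the key on the first descent, and the tool felt at most about 22 N in the bed.

**Last checks**
- **Height:** the leg tips triangulate to 132.0 to 133.3 mm. The expected height is 132.4 mm, and resting on the key would add 7 mm.
- **Sideways and along the bed:** the liner is about 0.5 mm off the bed line and about 10 mm from the bed's middle, towards the lamp.
- **Angle:** its yaw is within about 0.005 rad of the bed's.
- **Key:** it is visible in the slot from both the top and side cameras.
- **Bystanders:** the red jar lids moved at most 0.2 px. I did not re-measure the bottle or dish, but the last pictures showed them standing normally.

**What failed or disagreed**
- One leg tip had a 4.4 mm gap between the two camera rays, so that point is less certain; its height still agreed.
- When I checked the play along the bed, the +y stop was clear but the -y side showed mixed key and friction forces, so I did not separate those.
- The planned raise after releasing was out of the arm's range; I swung clear another way, with the liner already free.

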